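Find the high spot of a griddle plate with a dial gauge

TASK

A griddle plate is clamped inside the checking case on four legs, under six sprung brass feelers that look alike. Grip the dial gauge and press its foot gently down on the feelers one after another, lifting it clear in between, to feel which feeler meets the plate soonest: that is the plate's high spot. Leave the gauge standing upright by itself on that feeler, and do not disturb anything else.

Things in the scene. Friction and masses are not known exactly. Their poses are not given: they have to be found in the camera images.
- gauge_grip (a point): Dial gauge, to be gripped here: a loose upright steel cylinder 40 mm across (about 0.45 kg, enough to hold a feeler fully down) with a round white dial on its flat top. The steel cylinder runs from 14 to 70 mm above the underside of its foot; this point is on its axis, 42 mm above the underside of the foot (foot sprung fully out). z points up along the axis.
- gauge_foot: Foot of the dial gauge: a black rubber disc 34 mm across under the steel cylinder; origin at the centre of its underside. It is sprung: it starts to give way upwards into the gauge at about 1.5 N, then 2.5 N per mm, and is fully in after 6 mm at about 16 N (so under the gauge's own weight it sinks 1 to 2 mm). It must never bear more than 20 N.
- case: Checking case, fixed: a flat dark steel case with a bright aluminium cover, 215 (x) by 155 (y) by 30 mm, on four 58 mm legs that straddle the lid's handle, so that its cover is 88 mm above the work surface; a griddle plate is hidden inside. Origin midway between the feet, on the work surface. Six like brass feelers stand out of the cover in three rows (64 mm apart along x) of two (68 mm along y).
- feeler_1 (a point): Feeler at x = -64, y = -34 mm on the case: centre of its flat brass head (40 mm across) as it stands untouched, 104 mm above the work surface. Pressed, it goes down on a light spring (1 to 2.5 N) and stops hard on the plate after 3 to 11 mm, at least 3 mm sooner at the high spot than at any other; it springs back. The point does not move with it.
- feeler_2 (a point): Feeler at x = -64, y = 34 mm on the case: centre of its flat brass head (40 mm across) as it stands untouched, 104 mm above the work surface. Pressed, it goes down on a light spring (1 to 2.5 N) and stops hard on the plate after 3 to 11 mm, at least 3 mm sooner at the high spot than at any other; it springs back. The point does not move with it.
- feeler_3 (a point): Feeler at x = 0, y = -34 mm on the case: centre of its flat brass head (40 mm across) as it stands untouched, 104 mm above the work surface. Pressed, it goes down on a light spring (1 to 2.5 N) and stops hard on the plate after 3 to 11 mm, at least 3 mm sooner at the high spot than at any other; it springs back. The point does not move with it.
- feeler_4 (a point): Feeler at x = 0, y = 34 mm on the case: centre of its flat brass head (40 mm across) as it stands untouched, 104 mm above the work surface. Pressed, it goes down on a light spring (1 to 2.5 N) and stops hard on the plate after 3 to 11 mm, at least 3 mm sooner at the high spot than at any other; it springs back. The point does not move with it.
- feeler_5 (a point): Feeler at x = 64, y = -34 mm on the case: centre of its flat brass head (40 mm across) as it stands untouched, 104 mm above the work surface. Pressed, it goes down on a light spring (1 to 2.5 N) and stops hard on the plate after 3 to 11 mm, at least 3 mm sooner at the high spot than at any other; it springs back. The point does not move with it.
- feeler_6 (a point): Feeler at x = 64, y = 34 mm on the case: centre of its flat brass head (40 mm across) as it stands untouched, 104 mm above the work surface. Pressed, it goes down on a light spring (1 to 2.5 N) and stops hard on the plate after 3 to 11 mm, at least 3 mm sooner at the high spot than at any other; it springs back. The point does not move with it.
- salt_dredger: Bystander, to be left alone: white metal salt shaker, 68 mm wide, 115 mm tall. Origin at its underside.
- jar: Bystander, to be left alone: clear jar with a red lid, 65 mm wide, 110 mm tall. Origin at its underside.
- fork_box: Bystander, to be left alone: open carton of small wooden forks, 62x117x92 mm. Origin at its underside.
- sauce_bottle: Bystander, to be left alone: red squeeze bottle, 63 mm wide, 226 mm tall. Origin at its underside.
- sauce_tub: Bystander, to be left alone: green dip tub with a lid, 66x73x37 mm. Origin at its underside.
- order_pad: Bystander, to be left alone: paper order pad, 116x74x9 mm, lying flat. Origin at its underside.
- marker_pen: Bystander, to be left alone: black marker pen, 134 mm long, 17 mm thick, lying flat. Origin at its underside.

How it is judged:
By the outcome, as a careful person would: the job done as asked, in the order asked, and still so for the second after the job is handed in, with the robot touching nothing.
It also fails if it takes over 64 s, if anything falls off the work surface, if the arm or the gripper's body presses on something with over 40 N, if the wrist force passes 120 N, or if a joint passes its speed limit or range.

ROBOT

A 6-joint arm with a two-finger parallel gripper is mounted at the origin on a cart in front of the work surface, level with it; the furniture and walls round the work are solid. World frame = base frame: x ahead of the robot, y to its left, z up, the work surface at z = 0. Lengths are in m, angles in rad, forces in N, time in s.
With the tool pointing down it reaches from about 0.25 to 0.725 m from the base axis. Payload 9.7 kg.
Tool frame: the origin (TCP) lies midway between the tips of the shut fingers; the grasp point (between the pads) lies 19 mm behind it; z points along the fingers, y is the line along which they close (so a half turn about z gives the same grasp; the last joint's range is limited). The gripper opens to 85 mm and grips with 20 to 120 N. Pads are 22 mm wide; open, the fingers measure 114 mm over their backs; the gripper's body (76 mm by 85 mm) begins 54 mm behind the grasp point. The pads swing forward as they close: fully open they stand 13 mm farther back than shut.
Start: joints at [-1.13, 0.087, 0.176, 1.66, 0, 1.571], TCP at [0.235, -0.497, 0.206] pointing down, gripper open.
Joint ranges: [-3.13, 3.13], [-0.85, 1.81], [-1.15, 1.24], [-2.2, 2.28], [-1.44, 1.52], [-3.14, 3.14]. Speed limits (rad/s): [2.22, 2.22, 2.57, 3.14, 3.14, 3.14].

INTERFACE

Orientations are given as a rotation vector (axis times angle).
In Python, from workcell import env, eyes gives the robot as it stands.
- The arm moves only by the tool step_arm, never from a script. Its arguments are lists of equal length, an entry for each row: "travel": the shift along the tool's x, y, z each as a share of 10 cm, from -1 to 1, a list of three; "angular": the turn, a rotation vector about the tool's x, y, z each as a share of 2 pi rad, from -1 to 1, a list of three; "grip": the closure, from 0 (fully open) to 1 (shut). In form: {"travel": [[x, y, z], ...], "angular": [[rx, ry, rz], ...], "grip": [grip, ...]}. A call has 1 to 10 rows; each row shifts and turns the commanded pose from where the row before left it, along the tool's axes as they then stand; what a row does not reach is not made up. A row lasts 1/10 s, in which the tool goes at most 50 mm and 8.59 degrees, less where a joint would pass 70% of its speed; a pose out of reach is approached as far as the arm can. A call with a number of a shift or a turn outside -1 to 1 is refused whole. A call with a gripper value outside its range is refused whole. The fingers move at their own pace and stop on an object; "newtons" is the grip in N (left out, the last holds). Time passes only in rows, so rows that do not move let the fingers close. It gives the time, the measured TCP pose, the force, the opening and the grip force at its end, in the units of the state.
- env.read_state(): the state, without advancing time (a new reading comes with each control period).
- eyes.capture(name): name is "scene" or "top"; returns the picture (420x560x3 uint8, blue, green, red); there is no depth.
- eyes.camera_model(name): a dict with "fov_y" (degrees; the focal length in pixels is half the picture's height over the tangent of half this angle, whatever the lens; pixels are square), "cx", "cy" (the principal point, pixels), "k1" (the pictures are not rectified: a ray, as slopes to the right and down, at radius r is drawn at 1 + k1 r^2 times it, then the intrinsics apply), "R" (3x3) and "t" (3): a world point X has camera coordinates R X + t. Camera axes: x right, y down, z forward; pixel columns grow to the right and rows downward; lengths in m; the calibration is good to about 2 mm. A picture is of the moment at which its call begins. camera_model takes no time and is no camera call.
- env.close_job(): hands the job in; it is judged then, once.
The state is a dict: "clock": time; "q": joint angles; "qd": joint speeds; "effort": joint torques, N m; "ee_pos": TCP position; "tcp_rot": TCP orientation; "wrist_force": force on the tool from outside, world axes, zero at the start; "moment": the same for the moment, N m; "grip_width": opening from 0.0 (shut) to 1.0 (fully open); "finger_force": force on a finger pad.
Only numpy, scipy, OpenCV 4.12 (cv2) and the standard library are available. Lean on these libraries where they do the work, as an engineer would, in place of code of your own. Each camera call takes 0.05 s, during which the arm holds its last target. There are 200 camera calls.

## Working session

There is one attempt and no reset: what is moved stays moved. The work goes in short steps, Python scripts to look and compute and a tool call to move; the robot and the scene stay as the last step left them, time stands still between calls to the robot, and variables do not carry over. Pictures are saved under pics/ and viewed, at most 10 in all, crops included, and the job is handed in when it is done.

Besides the shell and the picture viewer there is one more tool, called after ">>>" by a JSON object that holds its "method" and its "body". step_arm: Moves the arm, as the interface text tells. Shift numbers are shares of 10 cm and turn numbers shares of 2 pi rad, none past 1 either way. Its arguments: {"type":"object","properties":{"travel":{"type":"array","items":{"type":"array","items":{"type":"number","minimum":-1,"maximum":1}}},"angular":{"type":"array","items":{"type":"array","items":{"type":"number","minimum":-1,"maximum":1}}},"grip":{"type":"array","items":{"type":"number"}},"newtons":{"type":"number"}},"required":["travel","angular","grip"]}

```bash
mkdir -p pics
python3 - <<'E'
from workcell import env, eyes
import cv2
for n in("scene","top"):
    cv2.imwrite(f"pics/{n}0.png",eyes.capture(n)); print(n,eyes.camera_model(n))
print(env.read_state())
E
```

```text
scene {'fov_y': 51.90123050568117, 'cx': 288.22374645819696, 'cy': 216.11595037977494, 'k1': -0.13594682371783956, 'R': array([[-0.61089478, -0.79169433,  0.00525875],
       [-0.57065114,  0.43570772, -0.69607188],
       [ 0.54878489, -0.42822758, -0.71795284]]), 't': array([0.30874257, 0.40347642, 0.78842105])}
top {'fov_y': 49.41050086085773, 'cx': 278.4086369167453, 'cy': 214.5579628219433, 'k1': -0.07427597873372037, 'R': array([[ 2.43456606e-01, -9.69911586e-01,  6.29470125e-04],
       [-9.43880233e-01, -2.37071752e-01, -2.29971933e-01],
       [ 2.23201672e-01,  5.53940420e-02, -9.73197058e-01]]), 't': array([-0.16860485,  0.56068193,  1.04848532])}
{'clock': 0.1, 'q': array([-1.12998396e+00,  8.74001647e-02,  1.75207121e-01,  1.65979082e+00,
       -6.91867357e-06,  1.57078539e+00]), 'qd': array([ 1.19716452e-03, -1.45682548e-05,  2.33528043e-03,  4.63950735e-04,
        8.38903212e-04, -2.18599319e-04]), 'effort': array([ 3.90326131e-04, -5.21560514e+01,  4.65652907e+01,  1.60229841e-02,
        5.52224617e-05,  8.02276048e-06]), 'ee_pos': array([ 0.23456925, -0.49721255,  0.20585347]), 'tcp_rot': array([-3.06446045e+00, -6.86597573e-01,  4.18259707e-04]), 'wrist_force': array([ 0.50938048, -0.97725975,  0.28706802]), 'moment': array([ 0.01445211, -0.008832  , -0.0294697 ]), 'finger_force': 0.0, 'grip_width': 1.0036295816190832}
```

View pics/scene0.png

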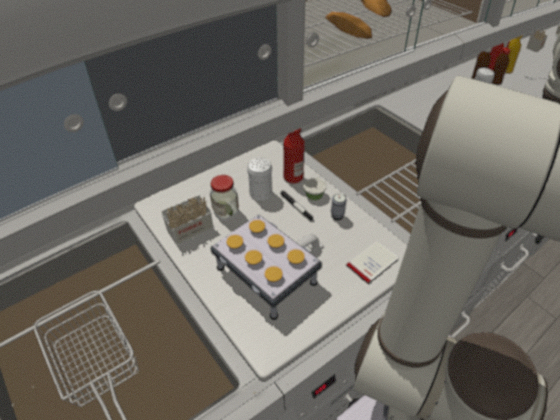

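View pics/top0.png

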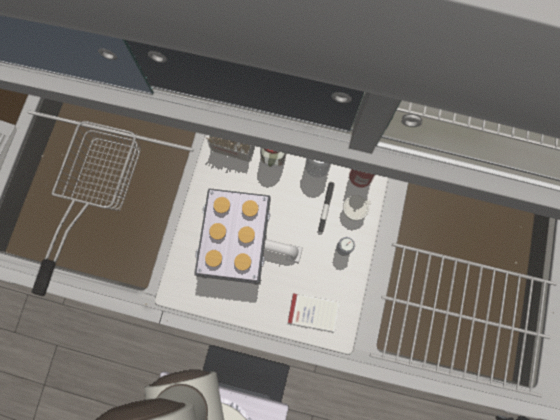

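The top view shows the six brass heads around (214–250, 205–262), with the gauge at about (346,245). In the scene view the gauge is at (339,205) and the heads are around (235–296, 228–274). Next I'll segment and triangulate them.

```bash
cat > h.py <<'E'
from workcell import env, eyes
import cv2, numpy as np
def ray(n,uv):
    m=eyes.camera_model(n); f=210/np.tan(np.radians(m['fov_y'])/2)
    K=np.array([[f,0,m['cx']],[0,f,m['cy']],[0,0,1]])
    p=cv2.undistortPoints(np.array([[uv]],float),K,np.array([m['k1'],0,0,0,0.]))[0,0]
    d=m['R'].T@np.array([p[0],p[1],1]); return -m['R'].T@m['t'], d/np.linalg.norm(d)
def plane(n,uv,z):
    o,d=ray(n,uv); return o+d*(z-o[2])/d[2]
def tri(a,b):
    (o1,d1),(o2,d2)=ray("scene",a),ray("top",b)
    s=np.linalg.lstsq(np.c_[d1,-d2],o2-o1,rcond=None)[0]
    p,q=o1+s[0]*d1,o2+s[1]*d2; return (p+q)/2,np.linalg.norm(p-q)
def blobs(mask,lo,hi):
    n,l,s,c=cv2.connectedComponentsWithStats(mask)
    return [(c[i].round(2),s[i,4]) for i in range(1,n) if lo<s[i,4]<hi]
E
python3 - <<'E'
from h import *
I={n:cv2.imread(f"pics/{n}0.png") for n in("scene","top")}
R={}
for n,im in I.items():
    h=cv2.cvtColor(im,cv2.COLOR_BGR2HSV)
    m=cv2.inRange(h,(8,120,90),(28,255,255)); 
    B=[b for b in blobs(m,60,600) if 200<b[0][0]<310 and 190<b[0][1]<285]; print(n,B)
    R[n]=[b[0] for b in B]
P={n:np.array([plane(n,u,.104) for u in R[n]]) for n in R}
T=[]
for i,p in enumerate(P["scene"]):
    j=np.argmin(np.linalg.norm(P["top"]-p,axis=1)); t,e=tri(R["scene"][i],R["top"][j]); print(p.round(4),P["top"][j].round(4),t.round(4),e.round(4))
a=cv2.resize(I["scene"][180:235,305:375],None,fx=5,fy=5,interpolation=2)
b=cv2.resize(I["top"][215:270,310:380],None,fx=5,fy=5,interpolation=2)
cv2.imwrite("pics/g.png",np.hstack([a,b]))
E
```

```text
scene [(array([256.72, 226.06]), np.int32(143)), (array([234.43, 241.3 ]), np.int32(160)), (array([275.4 , 240.75]), np.int32(159)), (array([253.16, 257.02]), np.int32(174)), (array([295.57, 256.35]), np.int32(175)), (array([273.16, 273.79]), np.int32(198))]
top [(array([221.34, 204.65]), np.int32(169)), (array([249.62, 207.99]), np.int32(170)), (array([217.2 , 230.97]), np.int32(181)), (array([246.02, 234.37]), np.int32(179)), (array([213.18, 257.96]), np.int32(183)), (array([242.26, 261.49]), np.int32(183))]
[0.5719 0.0425 0.104 ] [0.5749 0.0406 0.104 ] [0.5755 0.0408 0.1   ] 0.0009
[0.5638 0.1097 0.104 ] [0.5665 0.1078 0.104 ] [0.5671 0.1083 0.1001] 0.0005
[0.5088 0.0348 0.104 ] [0.5116 0.0325 0.104 ] [0.5121 0.0328 0.0997] 0.0006
[0.5005 0.1017 0.104 ] [0.5029 0.0999 0.104 ] [0.5033 0.1004 0.1004] 0.0006
[0.4455 0.0265 0.104 ] [0.4482 0.0245 0.104 ] [0.4483 0.0247 0.1   ] 0.0007
[0.4372 0.0937 0.104 ] [0.4396 0.0917 0.104 ] [0.4398 0.0922 0.1001] 0.0005
```

View pics/g.png

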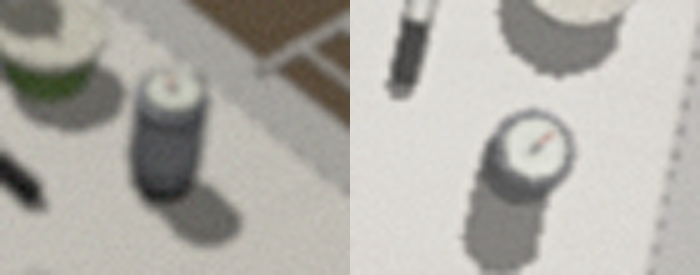

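The crop shows the gauge's dial at about (339.1,197.3) in the scene view and (347.0,244.1) in the top view. It stands clear of the tub and the pen.

Run:
```python
from h import *
from scipy.spatial.transform import Rotation as Ro
I={n:cv2.imread(f"pics/{n}0.png") for n in("scene","top")}
w={"scene":(325,185,355,210),"top":(335,232,360,256)}
C={}
for n,im in I.items():
    x0,y0,x1,y1=w[n]; h=cv2.cvtColor(im,cv2.COLOR_BGR2HSV)[y0:y1,x0:x1]
    m=cv2.inRange(h,(0,0,185),(180,70,255))
    # dial = bright blob not touching the window edge
    N,l,s,c=cv2.connectedComponentsWithStats(m)
    for i in range(1,N):
        x,y,ww,hh,a=s[i]
        if x>0 and y>0 and x+ww<x1-x0 and y+hh<y1-y0 and a>15: print(n,c[i]+[x0,y0],s[i]); C[n]=c[i]+[x0,y0]
print(tri((339.1,197.3),(347.,244.1)),plane("scene",(339.1,197.3),.069),plane("top",(347.,244.1),.069))
if len(C)==2: print(tri(C["scene"],C["top"]))
print("tub",plane("top",(356,207),.037),"bottle",plane("top",(362,178),.1),"pen",plane("top",(321,230),.01))
print(Ro.from_rotvec(env.read_state()["tcp_rot"]).as_matrix().round(3))
for n in w: m=eyes.camera_model(n); print(n,-m['R'].T@m['t'])
```

```text
scene [339.22580645 197.74193548] [10  9  9  7 31]
top [346.73333333 244.06666667] [  6   7  12  11 105]
(array([ 0.55325092, -0.20480202,  0.06894344]), np.float64(0.0005736402755546646)) [ 0.55296487 -0.204912    0.069     ] [ 0.55347028 -0.20462342  0.069     ]
(array([ 0.55302509, -0.20456318,  0.06781134]), np.float64(0.0015095550238132221))
tub [ 0.6579835  -0.21023189  0.037     ] bottle [ 0.71412546 -0.20270414  0.1       ] pen [ 0.58479757 -0.13886842  0.01      ]
[[ 0.904  0.427 -0.001]
 [ 0.427 -0.904  0.001]
 [-0.    -0.001 -1.   ]]
scene [-0.01382006  0.4062556   0.84527413]
top [ 0.33624088 -0.08868979  1.14943007]
```

>>> {"method": "step_arm", "body": {"travel": [[0,0,0],[0,0,0],[0,0,0],[0.2,-0.14,0],[0.4,-0.28,0],[0.4,-0.28,0],[0.4,-0.28,0],[0.4,-0.28,0],[0.4,-0.28,0],[0.4,-0.28,0]], "angular": [[0,0,0.01677],[0,0,0.01677],[0,0,0.01677],[0,0,0],[0,0,0],[0,0,0],[0,0,0],[0,0,0],[0,0,0],[0,0,0]], "grip": [0,0,0,0,0,0,0,0,0,0]}}

```text
clock: 1.1
ee_pos: [0.4711, -0.2828, 0.2063]
tcp_rot: [-3.135, -0.196, 0.0]
wrist_force: [0.4, -1.2, -0.1]
grip_width: 0.998
finger_force: 0.0
```

>>> {"method": "step_arm", "body": {"travel": [[0.4,-0.28,0],[0.3,-0.26,0],[0.226,-0.162,0],[0,0,0.3],[0,0,0.3],[0,0,0.3],[0,0,0],[0,0,0]], "angular": [[0,0,0],[0,0,0],[0,0,0],[0,0,0],[0,0,0],[0,0,0],[0,0,0],[0,0,0]], "grip": [0,0,0,0,0,0,0,0]}}

```text
clock: 1.9
ee_pos: [0.5528, -0.2032, 0.1168]
tcp_rot: [-3.135, -0.196, 0.001]
wrist_force: [-0.1, 0.9, 0.5]
grip_width: 0.996
finger_force: 0.0
```

>>> {"method": "step_arm", "body": {"travel": [[0.002,0.016,0.25],[0,0,0.3],[0,0,0.25],[0,0,0.153],[0,0,0],[0,0,0]], "angular": [[0,0,0],[0,0,0],[0,0,0],[0,0,0],[0,0,0],[0,0,0]], "grip": [0,0,0,0,0,0]}}

```text
clock: 2.5
ee_pos: [0.5543, -0.2052, 0.0229]
tcp_rot: [3.135, 0.196, 0.003]
wrist_force: [0.2, 0.6, 0.1]
grip_width: 1.001
finger_force: 0.0
```

>>> {"method": "step_arm", "body": {"travel": [[0,0,0],[0,0,0],[0,0,0],[0,0,0],[0,0,0],[0,0,0],[0,0,0],[0,0,0]], "angular": [[0,0,0],[0,0,0],[0,0,0],[0,0,0],[0,0,0],[0,0,0],[0,0,0],[0,0,0]], "grip": [0.6,0.6,0.6,0.6,0.6,0.6,0.6,0.6], "newtons": 40}}

```text
clock: 3.3
ee_pos: [0.5538, -0.2047, 0.0215]
tcp_rot: [-3.135, -0.196, -0.001]
wrist_force: [-0.0, 3.0, 5.0]
grip_width: 0.451
finger_force: 39.7
```

>>> {"method": "step_arm", "body": {"travel": [[0,0,-0.05],[0,0,-0.15],[0,0,-0.3],[0,0,-0.4],[0,0,-0.4],[0,0,-0.2],[0,0,0],[0,0,0],[0,0,0]], "angular": [[0,0,0],[0,0,0],[0,0,0],[0,0,0],[0,0,0],[0,0,0],[0,0,0],[0,0,0],[0,0,0]], "grip": [0.6,0.6,0.6,0.6,0.6,0.6,0.6,0.6,0.6], "newtons": 60}}

```text
clock: 4.2
ee_pos: [0.5528, -0.2047, 0.1691]
tcp_rot: [-3.134, -0.196, 0.005]
wrist_force: [0.0, -0.1, -4.0]
grip_width: 0.447
finger_force: 61.0
```

Run:
```python
from h import *
a=eyes.capture("scene");b=eyes.capture("top");cv2.imwrite("pics/s1.png",a);cv2.imwrite("pics/t1.png",b)
cv2.imwrite("pics/c1.png",np.hstack([cv2.resize(x,None,fx=2.5,fy=2.5,interpolation=2) for x in(a[110:270,270:425],b[130:290,260:415])]))
s=env.read_state();print(s["ee_pos"],s["wrist_force"],s["moment"],s["grip_width"],s["q"].round(2))
```

```text
[ 0.55280603 -0.20468153  0.16929325] [ 0.22527588  0.60026324 -3.37609803] [ 0.02233344 -0.0197287  -0.0045908 ] 0.44172503280071057 [-0.35  0.18  0.2   1.6  -0.    2.66]
```

View pics/c1.png

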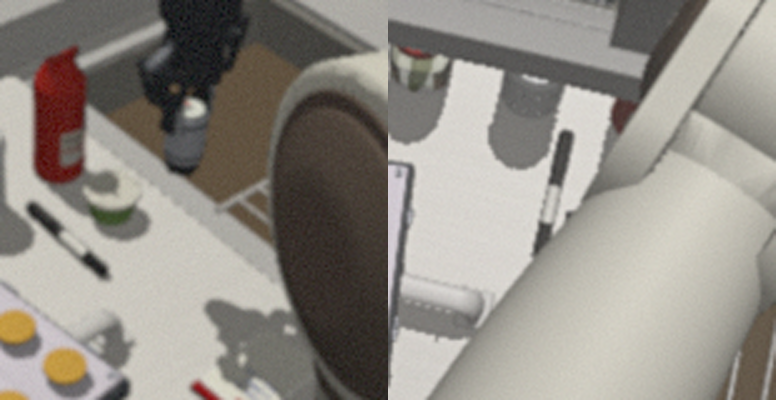

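The gauge is held upright, at (185,140) in the left half of the crop. Joint 6 would run out of range over the y+ feelers, so I'll turn the wrist by −90° first.

>>> {"method": "step_arm", "body": {"travel": [[0,0,0],[0,0,0],[0,0,0],[0,0,0],[0,0,0],[0,0,0],[0,0,0],[0,0,0],[0,0,0],[0,0,0]], "angular": [[0,0,-0.0235],[0,0,-0.0235],[0,0,-0.0235],[0,0,-0.0235],[0,0,-0.0235],[0,0,-0.0235],[0,0,-0.0235],[0,0,-0.0235],[0,0,-0.0235],[0,0,-0.0235]], "grip": [0.6,0.6,0.6,0.6,0.6,0.6,0.6,0.6,0.6,0.6]}}

```text
clock: 5.3
ee_pos: [0.5531, -0.2047, 0.17]
tcp_rot: [-2.179, -2.26, 0.001]
wrist_force: [0.5, -0.4, -3.9]
grip_width: 0.438
finger_force: 61.0
```

>>> {"method": "step_arm", "body": {"travel": [[0,0,0],[0,0,0],[0,0,0]], "angular": [[0,0,-0.015],[0,0,0],[0,0,0]], "grip": [0.6,0.6,0.6]}}

```text
clock: 5.6
ee_pos: [0.5532, -0.2048, 0.1704]
tcp_rot: [-2.081, -2.352, 0.001]
wrist_force: [-0.3, 0.4, -4.1]
grip_width: 0.446
finger_force: 61.0
```

>>> {"method": "step_arm", "body": {"travel": [[0.2,0.04,0],[0.37,0.08,0],[0.37,0.08,0],[0.4,0.08,0],[0.4,0.08,0],[0.37,0.08,0],[0.3,0.08,0],[0,0,0.15],[0,0,0.15],[0,0,0]], "angular": [[0,0,0],[0,0,0],[0,0,0],[0,0,0],[0,0,0],[0,0,0],[0,0,0],[0,0,0],[0,0,0],[0,0,0]], "grip": [0.6,0.6,0.6,0.6,0.6,0.6,0.6,0.6,0.6,0.6]}}

```text
clock: 6.6
ee_pos: [0.574, 0.041, 0.1388]
tcp_rot: [-2.079, -2.352, 0.004]
wrist_force: [0.3, -1.4, -4.2]
grip_width: 0.44
finger_force: 61.1
```

Run:
```python
from h import *
a=eyes.capture("scene");cv2.imwrite("pics/s2.png",a)
cv2.imwrite("pics/c2.png",cv2.resize(a[130:310,190:370],None,fx=3.3,fy=3.3,interpolation=2))
s=env.read_state();print(s["ee_pos"],s["wrist_force"],s["q"].round(2))
```

```text
[0.57446508 0.04073818 0.14018695] [-0.04704969  0.10502013 -3.60485334] [ 0.07  0.14  0.1   1.54 -0.    1.52]
```

View pics/c2.png

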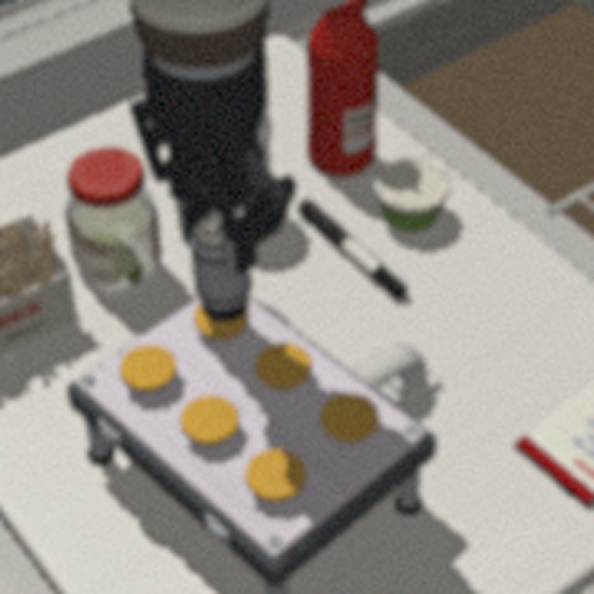

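The gauge is over the far-right feeler at (220,320) in the crop, centred and clear of its neighbours. I'll start probing here.

>>> {"method": "step_arm", "body": {"travel": [[0.01,0,0.06],[0,0,0.06],[0,0,0.03],[0,0,0.02],[0,0,0],[0,0,0]], "angular": [[0,0,0],[0,0,0],[0,0,0],[0,0,0],[0,0,0],[0,0,0]], "grip": [0.6,0.6,0.6,0.6,0.6,0.6]}}

```text
clock: 7.25
ee_pos: [0.5752, 0.0416, 0.1245]
tcp_rot: [2.079, 2.355, 0.0]
wrist_force: [0.4, -0.7, -3.3]
grip_width: 0.444
finger_force: 61.3
```

>>> {"method": "step_arm", "body": {"travel": [[0,0,0.02],[0,0,0],[0,0,0]], "angular": [[0,0,0],[0,0,0],[0,0,0]], "grip": [0.6,0.6,0.6]}}

```text
clock: 7.55
ee_pos: [0.5751, 0.0417, 0.1222]
tcp_rot: [2.079, 2.355, 0.0]
wrist_force: [1.1, 0.1, -2.4]
grip_width: 0.442
finger_force: 61.3
```

>>> {"method": "step_arm", "body": {"travel": [[0,0,0.02],[0,0,0],[0,0,0]], "angular": [[0,0,0],[0,0,0],[0,0,0]], "grip": [0.6,0.6,0.6]}}

```text
clock: 7.85
ee_pos: [0.5751, 0.0417, 0.1202]
tcp_rot: [2.079, 2.356, 0.0]
wrist_force: [0.9, -0.9, -2.5]
grip_width: 0.443
finger_force: 61.4
```

>>> {"method": "step_arm", "body": {"travel": [[0,0,0.015],[0,0,0],[0,0,0]], "angular": [[0,0,0],[0,0,0],[0,0,0]], "grip": [0.6,0.6,0.6]}}

```text
clock: 8.15
ee_pos: [0.5751, 0.0417, 0.1189]
tcp_rot: [2.079, 2.355, 0.0]
wrist_force: [0.3, 0.2, -1.2]
grip_width: 0.44
finger_force: 61.6
```

>>> {"method": "step_arm", "body": {"travel": [[0,0,0.015],[0,0,0],[0,0,0]], "angular": [[0,0,0],[0,0,0],[0,0,0]], "grip": [0.6,0.6,0.6]}}

```text
clock: 8.45
ee_pos: [0.5751, 0.0417, 0.1175]
tcp_rot: [2.079, 2.355, 0.0]
wrist_force: [-0.5, -0.2, 3.6]
grip_width: 0.439
finger_force: 61.9
```

>>> {"method": "step_arm", "body": {"travel": [[0,0,0.015],[0,0,0],[0,0,0]], "angular": [[0,0,0],[0,0,0],[0,0,0]], "grip": [0.6,0.6,0.6]}}

```text
clock: 8.75
ee_pos: [0.5752, 0.0417, 0.1162]
tcp_rot: [2.078, 2.355, 0.001]
wrist_force: [-1.8, -1.2, 5.6]
grip_width: 0.44
finger_force: 62.2
```

Feeler A stops at a TCP height of about 0.1195. Next feeler is C, at −64 mm along the case x axis.

>>> {"method": "step_arm", "body": {"travel": [[0,0,-0.14],[0,0,-0.2],[0,-0.2,0],[0,-0.24,0],[0,-0.2,0],[0,0,0.12],[0,0,0.09],[0,0,0.05],[0,0,0.025],[0,0,0]], "angular": [[0,0,0],[0,0,0],[0,0,0],[0,0,0],[0,0,0],[0,0,0],[0,0,0],[0,0,0],[0,0,0],[0,0,0]], "grip": [0.6,0.6,0.6,0.6,0.6,0.6,0.6,0.6,0.6,0.6]}}

```text
clock: 9.75
ee_pos: [0.5116, 0.0338, 0.1215]
tcp_rot: [-2.079, -2.355, 0.0]
wrist_force: [-4.6, -0.5, 5.9]
grip_width: 0.443
finger_force: 62.6
```

>>> {"method": "step_arm", "body": {"travel": [[0,0,0],[0,0,0]], "angular": [[0,0,0],[0,0,0]], "grip": [0.6,0.6]}}

```text
clock: 9.95
ee_pos: [0.5116, 0.0337, 0.1217]
tcp_rot: [-2.079, -2.356, 0.0]
wrist_force: [-5.3, -0.2, 5.0]
grip_width: 0.441
finger_force: 62.6
```

C stops early, at about 0.125. I'll press the remaining feelers too.

>>> {"method": "step_arm", "body": {"travel": [[0,0,-0.14],[0,0,-0.14],[0.2,0,0],[0.27,0,0],[0.2,0,0],[0,0,0],[0,0,0.12],[0,0,0.09],[0,0,0.05],[0,0,0.02]], "angular": [[0,0,0],[0,0,0],[0,0,0],[0,0,0],[0,0,0],[0,0,0],[0,0,0],[0,0,0],[0,0,0],[0,0,0]], "grip": [0.6,0.6,0.6,0.6,0.6,0.6,0.6,0.6,0.6,0.6]}}

```text
clock: 10.95
ee_pos: [0.503, 0.0996, 0.1203]
tcp_rot: [-2.079, -2.354, 0.001]
wrist_force: [0.3, -0.4, -2.2]
grip_width: 0.438
finger_force: 61.9
```

>>> {"method": "step_arm", "body": {"travel": [[0,0,0],[0,0,0]], "angular": [[0,0,0],[0,0,0]], "grip": [0.6,0.6]}}

```text
clock: 11.15
ee_pos: [0.5031, 0.0999, 0.1214]
tcp_rot: [-2.079, -2.355, 0.0]
wrist_force: [-0.4, -0.2, -2.6]
grip_width: 0.434
finger_force: 61.9
```

>>> {"method": "step_arm", "body": {"travel": [[0,0,0.02],[0,0,0],[0,0,0]], "angular": [[0,0,0],[0,0,0],[0,0,0]], "grip": [0.6,0.6,0.6]}}

```text
clock: 11.45
ee_pos: [0.5033, 0.1002, 0.1193]
tcp_rot: [2.079, 2.355, 0.0]
wrist_force: [-0.6, -0.4, -1.8]
grip_width: 0.438
finger_force: 61.9
```

>>> {"method": "step_arm", "body": {"travel": [[0,0,0.025],[0,0,0],[0,0,0]], "angular": [[0,0,0],[0,0,0],[0,0,0]], "grip": [0.6,0.6,0.6]}}

```text
clock: 11.75
ee_pos: [0.5033, 0.1002, 0.1171]
tcp_rot: [2.078, 2.355, 0.001]
wrist_force: [-0.2, -0.6, 2.3]
grip_width: 0.438
finger_force: 62.3
```

>>> {"method": "step_arm", "body": {"travel": [[0,0,0.01],[0,0,0],[0,0,0]], "angular": [[0,0,0],[0,0,0],[0,0,0]], "grip": [0.6,0.6,0.6]}}

```text
clock: 12.05
ee_pos: [0.5033, 0.1002, 0.116]
tcp_rot: [2.079, 2.355, 0.001]
wrist_force: [-2.2, -1.6, 3.6]
grip_width: 0.438
finger_force: 62.5
```

D stops at about 0.1184. Next is B.

>>> {"method": "step_arm", "body": {"travel": [[0,0,-0.14],[0,0,-0.2],[0,0.2,0],[0,0.24,0],[0,0.2,0],[0,0,0],[0,0,0.12],[0,0,0.09],[0,0,0.05],[0,0,0.025]], "angular": [[0,0,0],[0,0,0],[0,0,0],[0,0,0],[0,0,0],[0,0,0],[0,0,0],[0,0,0],[0,0,0],[0,0,0]], "grip": [0.6,0.6,0.6,0.6,0.6,0.6,0.6,0.6,0.6,0.6]}}

```text
clock: 13.05
ee_pos: [0.5658, 0.1081, 0.1205]
tcp_rot: [-2.078, -2.355, 0.001]
wrist_force: [-1.3, -0.0, -2.1]
grip_width: 0.443
finger_force: 62.2
```

>>> {"method": "step_arm", "body": {"travel": [[0,0,0],[0,0,0]], "angular": [[0,0,0],[0,0,0]], "grip": [0.6,0.6]}}

```text
clock: 13.25
ee_pos: [0.5666, 0.1082, 0.1216]
tcp_rot: [2.079, 2.355, 0.0]
wrist_force: [-0.0, 0.1, -2.7]
grip_width: 0.439
finger_force: 62.2
```

>>> {"method": "step_arm", "body": {"travel": [[0,0,0.025],[0,0,0],[0,0,0]], "angular": [[0,0,0],[0,0,0],[0,0,0]], "grip": [0.6,0.6,0.6]}}

```text
clock: 13.55
ee_pos: [0.5669, 0.1082, 0.1191]
tcp_rot: [2.078, 2.355, 0.001]
wrist_force: [-0.9, 0.7, -1.5]
grip_width: 0.439
finger_force: 62.4
```

>>> {"method": "step_arm", "body": {"travel": [[0,0,0.015],[0,0,0],[0,0,0]], "angular": [[0,0,0],[0,0,0],[0,0,0]], "grip": [0.6,0.6,0.6]}}

```text
clock: 13.85
ee_pos: [0.5669, 0.1082, 0.1176]
tcp_rot: [2.078, 2.355, 0.001]
wrist_force: [-1.0, 0.4, 2.2]
grip_width: 0.439
finger_force: 62.7
```

B stops at about 0.1195. Next is F, 128 mm back along the case x axis.

>>> {"method": "step_arm", "body": {"travel": [[0,0,-0.14],[0,0,-0.185],[0,-0.25,0],[0,-0.39,0],[0,-0.39,0],[0,-0.25,0],[0,0,0],[0,0,0.12],[0,0,0.09],[0,0,0.05]], "angular": [[0,0,0],[0,0,0],[0,0,0],[0,0,0],[0,0,0],[0,0,0],[0,0,0],[0,0,0],[0,0,0],[0,0,0]], "grip": [0.6,0.6,0.6,0.6,0.6,0.6,0.6,0.6,0.6,0.6]}}

```text
clock: 14.85
ee_pos: [0.44, 0.0922, 0.122]
tcp_rot: [-2.078, -2.355, 0.002]
wrist_force: [0.3, -0.3, -1.7]
grip_width: 0.441
finger_force: 62.7
```

>>> {"method": "step_arm", "body": {"travel": [[0,0,0.025],[0,0,0],[0,0,0]], "angular": [[0,0,0],[0,0,0],[0,0,0]], "grip": [0.6,0.6,0.6]}}

```text
clock: 15.15
ee_pos: [0.4399, 0.0923, 0.1213]
tcp_rot: [-2.079, -2.355, 0.0]
wrist_force: [-0.2, 0.1, -1.7]
grip_width: 0.442
finger_force: 62.6
```

>>> {"method": "step_arm", "body": {"travel": [[0,0,0.02],[0,0,0],[0,0,0]], "angular": [[0,0,0],[0,0,0],[0,0,0]], "grip": [0.6,0.6,0.6]}}

```text
clock: 15.45
ee_pos: [0.4399, 0.0923, 0.1196]
tcp_rot: [2.078, 2.355, 0.001]
wrist_force: [-1.3, -0.4, 2.3]
grip_width: 0.442
finger_force: 63.1
```

>>> {"method": "step_arm", "body": {"travel": [[0,0,0.015],[0,0,0],[0,0,0]], "angular": [[0,0,0],[0,0,0],[0,0,0]], "grip": [0.6,0.6,0.6]}}

```text
clock: 15.75
ee_pos: [0.4399, 0.0923, 0.1181]
tcp_rot: [2.078, 2.355, 0.001]
wrist_force: [-1.1, -0.7, 4.4]
grip_width: 0.438
finger_force: 63.4
```

F stops at about 0.121. Last is E.

>>> {"method": "step_arm", "body": {"travel": [[0,0,-0.14],[0,0,-0.18],[-0.2,0,0],[-0.28,0,0],[-0.2,0,0],[0,0,0],[0,0,0.12],[0,0,0.09],[0,0,0.05],[0,0,0.025]], "angular": [[0,0,0],[0,0,0],[0,0,0],[0,0,0],[0,0,0],[0,0,0],[0,0,0],[0,0,0],[0,0,0],[0,0,0]], "grip": [0.6,0.6,0.6,0.6,0.6,0.6,0.6,0.6,0.6,0.6]}}

```text
clock: 16.75
ee_pos: [0.4477, 0.0253, 0.1203]
tcp_rot: [-2.077, -2.356, 0.001]
wrist_force: [-0.4, -0.7, -1.9]
grip_width: 0.441
finger_force: 62.7
```

>>> {"method": "step_arm", "body": {"travel": [[0,0,0],[0,0,0]], "angular": [[0,0,0],[0,0,0]], "grip": [0.6,0.6]}}

```text
clock: 16.95
ee_pos: [0.448, 0.025, 0.1214]
tcp_rot: [-2.078, -2.356, 0.0]
wrist_force: [-0.7, -0.3, -2.7]
grip_width: 0.439
finger_force: 62.7
```

>>> {"method": "step_arm", "body": {"travel": [[0,0,0.025],[0,0,0],[0,0,0]], "angular": [[0,0,0],[0,0,0],[0,0,0]], "grip": [0.6,0.6,0.6]}}

```text
clock: 17.25
ee_pos: [0.4483, 0.0248, 0.1188]
tcp_rot: [2.079, 2.355, 0.001]
wrist_force: [-0.3, 0.5, -2.0]
grip_width: 0.442
finger_force: 62.7
```

>>> {"method": "step_arm", "body": {"travel": [[0,0,0.015],[0,0,0],[0,0,0]], "angular": [[0,0,0],[0,0,0],[0,0,0]], "grip": [0.6,0.6,0.6]}}

```text
clock: 17.55
ee_pos: [0.4483, 0.0248, 0.1175]
tcp_rot: [2.078, 2.355, 0.001]
wrist_force: [-0.7, 1.8, -0.3]
grip_width: 0.445
finger_force: 63.0
```

E stops at about 0.118. C is the high spot, more than 3 mm above the rest, so I'll return there and set the gauge down.

>>> {"method": "step_arm", "body": {"travel": [[0,0,-0.14],[0,0,-0.185],[0,0.2,0],[0,0.24,0],[0,0.2,0],[0,0,0],[0,0,0],[0,0,0.12],[0,0,0.09],[0,0,0.03]], "angular": [[0,0,0],[0,0,0],[0,0,0],[0,0,0],[0,0,0],[0,0,0],[0,0,0],[0,0,0],[0,0,0],[0,0,0]], "grip": [0.6,0.6,0.6,0.6,0.6,0.6,0.6,0.6,0.6,0.6]}}

```text
clock: 18.55
ee_pos: [0.5108, 0.0326, 0.1243]
tcp_rot: [-2.078, -2.355, 0.002]
wrist_force: [-1.1, -0.3, -1.1]
grip_width: 0.442
finger_force: 62.9
```

>>> {"method": "step_arm", "body": {"travel": [[0,0,0.015],[0,0,0],[0,0,0]], "angular": [[0,0,0],[0,0,0],[0,0,0]], "grip": [0.6,0.6,0.6]}}

```text
clock: 18.85
ee_pos: [0.5116, 0.0327, 0.1246]
tcp_rot: [2.079, 2.355, 0.0]
wrist_force: [-2.2, -0.3, -1.9]
grip_width: 0.443
finger_force: 63.0
```

>>> {"method": "step_arm", "body": {"travel": [[0,0,0.01],[0,0,0],[0,0,0]], "angular": [[0,0,0],[0,0,0],[0,0,0]], "grip": [0.6,0.6,0.6]}}

```text
clock: 19.15
ee_pos: [0.5118, 0.0328, 0.1235]
tcp_rot: [2.079, 2.355, 0.001]
wrist_force: [-1.9, -1.1, 1.2]
grip_width: 0.442
finger_force: 63.2
```

C is confirmed at about 0.125. Releasing gently.

>>> {"method": "step_arm", "body": {"travel": [[0,0,0],[0,0,0],[0,0,0],[0,0,0],[0,0,0],[0,0,0],[0,0,0],[0,0,0],[0,0,0],[0,0,0]], "angular": [[0,0,0],[0,0,0],[0,0,0],[0,0,0],[0,0,0],[0,0,0],[0,0,0],[0,0,0],[0,0,0],[0,0,0]], "grip": [0.55,0.52,0.5,0.47,0.44,0.4,0.35,0.3,0.2,0.1], "newtons": 20}}

```text
clock: 20.15
ee_pos: [0.5117, 0.0327, 0.1232]
tcp_rot: [2.079, 2.355, 0.0]
wrist_force: [-0.4, -0.8, 0.1]
grip_width: 0.9
finger_force: 0.0
```

>>> {"method": "step_arm", "body": {"travel": [[0,0,0],[0,0,0],[0,0,-0.05],[0,0,-0.1],[0,0,-0.15],[0,0,-0.2],[0,0,-0.2],[0,0,-0.2],[0,0,0],[0,0,0]], "angular": [[0,0,0],[0,0,0],[0,0,0],[0,0,0],[0,0,0],[0,0,0],[0,0,0],[0,0,0],[0,0,0],[0,0,0]], "grip": [0,0,0,0,0,0,0,0,0,0]}}

```text
clock: 21.15
ee_pos: [0.512, 0.0328, 0.2138]
tcp_rot: [2.078, 2.355, 0.001]
wrist_force: [-0.2, 0.7, -0.7]
grip_width: 1.004
finger_force: 0.0
```

Run:
```python
from h import *
a=eyes.capture("scene");b=eyes.capture("top")
cv2.imwrite("pics/c3.png",np.hstack([cv2.resize(x,None,fx=2.5,fy=2.5,interpolation=2) for x in(a[150:310,200:355],b[170:330,170:325])]))
s=env.read_state();print(s["ee_pos"],s["wrist_force"])
```

```text
[0.51149426 0.03274438 0.21260381] [ 0.15225442 -0.62231175 -0.25039412]
```

View pics/c3.png

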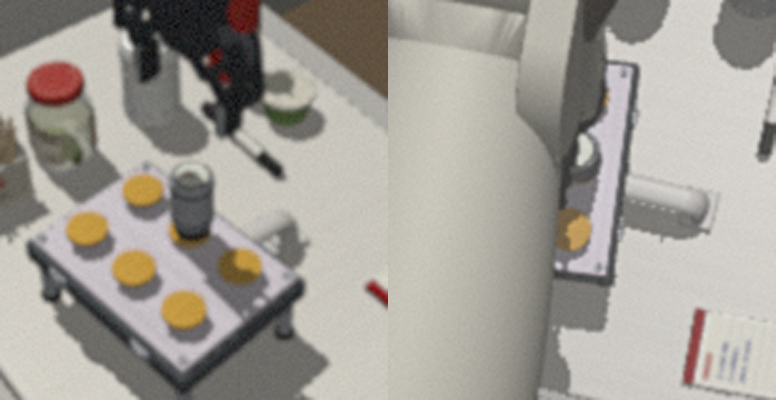

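The gauge stands upright and free on the middle right feeler (C), at (190,200) in the left half of the crop. Nothing else looks disturbed, so I'm handing in.

```bash
python3 -c "
from workcell import env
print(env.close_job())"
```

```text
the job is handed in; nothing more can be done
None
```

I pressed all six feelers, and the high spot is the middle-row feeler nearer the robot's right, at about (0.512, 0.033): it met the plate about 4 mm sooner than the next. The gauge is left standing upright on it by itself, nothing else looked disturbed, and the job was handed in at about 21 s.

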